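Close the solids trap: four wing knobs, crosswise, in two passes

ROBOT

A 7-joint arm with a two-finger parallel gripper is mounted at the origin on the work surface. World frame = base frame: x ahead of the robot, y to its left, z up, the work surface at z = 0. Lengths are in m, angles in degrees, forces in N, time in s.
With the tool pointing down it reaches from about 0.425 to 0.875 m from the base axis. Payload 4.7 kg.
Tool frame: the origin (TCP) lies on the mounting face of the last link; the fingertips stand 182 mm ahead of it and the grasp point (between the pads) lies 164 mm ahead of it; z points along the fingers, y is the line along which they close (so a half turn about z gives the same grasp; the last joint's range is limited). The gripper opens to 87 mm and grips with 3 to 60 N. Pads are 19 mm wide; open, the fingers measure 117 mm over their backs; the gripper's body (75 mm by 190 mm) begins 51 mm behind the grasp point.
Start: joints at [72.943, 18.392, -4.016, 83.108, 1.295, 78.541, -3.26], TCP at [0.199, -0.619, 0.405] pointing down, gripper open.
Joint ranges: [-163.93, 163.93], [-17.29, 119.83], [-79.2, 71.16], [3.27, 140.29], [-89.18, 269.18], [5.43, 117.66], [-154.24, 154.24]. Speed limits (degrees/s): [147.25, 147.25, 180, 180, 180, 180, 180].

INTERFACE

Orientations are given as [roll, pitch, yaw] about the fixed x, y, z axes, in that order (R = Rz(yaw) Ry(pitch) Rx(roll)).
In Python, from cell import env gives the robot as it stands.
- The arm moves only by the tool servo_tool, never from a script. Its argument "plan" is a list of rows, each an object with "xyz": the shift along the tool's x, y, z in cm, a list of three; "twist": the turn, a rotation vector about the tool's x, y, z in degrees, a list of three; "jaw": the closure, from 0 (fully open) to 1 (shut). In form: [{"xyz": [x, y, z], "twist": [wx, wy, wz], "jaw": jaw}, ...]. A call has 1 to 10 rows; each row is the pose to reach, as a shift and turn from the pose commanded when the call began, along the tool's axes at that moment; what a row does not reach only later rows make up. A row lasts 1/12 s, in which the tool goes at most 41.7 mm and 7.16 degrees, less where a joint would pass 70% of its speed; a pose out of reach is approached as far as the arm can. A call with a gripper value outside its range is refused whole. The fingers move at their own pace and stop on an object; "newtons" is the grip in N (left out, the last holds). Time passes only in rows, so rows that repeat a pose let the fingers close. It gives the time, the measured TCP pose, the force, the opening and the grip force at its end, in the units of the state.
- env.get_obs(): the state, without advancing time (a new reading comes with each control period).
- env.read_camera(name): name is "side" or "top" or "wrist"; returns a dict with "img" (420x560x3 uint8, red, green, blue), "camera_matrix" (3x3 intrinsics, pixels), "R" (3x3) and "t" (3): a world point X has camera coordinates R X + t. Camera axes: x right, y down, z forward; pixel columns grow to the right and rows downward; lengths in m; the calibration is good to about 2 mm. A picture is of the moment at which its call begins. There is no depth.
- env.sign_off(): hands the job in; it is judged then, once.
The state is a dict: "time_s": time; "qpos": joint angles; "joint_velocities": joint speeds; "effort": joint torques, N m; "tool_pos": TCP position; "tool_rot": TCP orientation; "force": force on the tool from outside, world axes, zero at the start; "wrist_torque": the same for the moment, N m; "grip_width": finger opening in m; "grasp_force": force on a finger pad.
Only numpy, scipy, OpenCV 4.12 (cv2) and the standard library are available. Lean on these libraries where they do the work, as an engineer would, in place of code of your own. Each camera call takes 0.05 s, during which the arm holds its last target. There are 200 camera calls.

TASK

Close the cover of the solids trap by hand-tightening its four wing knobs clockwise, always crosswise (each knob, then the one diagonally opposite, then the other pair), feeling the turning moment. First pass: bring all four just snug, about 0.19 N m, before any goes further; second pass, crosswise again: make all four evenly firm, about 0.35 N m, without overtightening any. Let go of the knobs and leave the other things where they are.

Things in the scene. Friction and masses are not known exactly. Their poses are not given: they have to be found in the camera images.
- trap: solids trap, fixed: white canister under a square aluminium flange 172 x 172 mm. Origin: centre of its underside, on the table; x, y along the flange's sides, z up. Seat of the cover 60 mm up, inside a lip 6 mm high. Wing knobs 0, 1, 2, 3 stand at x, y = (50, 50), (-50, 50), (-50, -50), (50, -50) mm, so 0 is diagonally opposite 2, and 1 opposite 3; neighbours are 100 mm apart
- cover: the trap's loose square steel cover plate, 152 x 152 x 8 mm, already lying in its seat inside the flange's lip (side play 2 mm); a low white boss (52 mm across, 8 mm high) in its middle. Origin: centre of its underside
- knob0_grip (a point): black wing knob 0: an upright bar 48 mm long, 12 mm thick, 30 mm high on a thin stem; clockwise seen from above tightens. The point is on its turning axis, 11 mm below the bar's top, 19 mm above its lower edge, where to pinch it across the 12 mm; 34 mm above the cover. x along the bar, z up. At the start it is loose. It stays at its height while its screw drives a pressure foot down below it
- screw0: screw of knob 0 with its pressure foot (dark steel, 28 mm across, 5 mm thick) that presses on the cover; origin on the turning axis, 3 mm above the cover. Loose, the knob turns against 0.12 N m; once the foot bears on the cover (after 0.1 to 1.0 rad, each knob differently) the moment felt on the bar rises steadily, by about 0.3 N m per rad of the bar (0.2 to 0.45). Snug: 0.19 N m (clamps with about 12 N); firm: 0.35 N m (about 40 N)
- knob1_grip (a point): black wing knob 1: an upright bar 48 mm long, 12 mm thick, 30 mm high on a thin stem; clockwise seen from above tightens. The point is on its turning axis, 11 mm below the bar's top, 19 mm above its lower edge, where to pinch it across the 12 mm; 34 mm above the cover. x along the bar, z up. At the start it is loose. It stays at its height while its screw drives a pressure foot down below it
- screw1: screw of knob 1 with its pressure foot (dark steel, 28 mm across, 5 mm thick) that presses on the cover; origin on the turning axis, 3 mm above the cover. All knobs' bars are rubber-bushed on their screws: under load the bar winds up by 1 rad per 1.5 N m, so that the moment can be read standing still (to 0.03 N m); let go, it springs back by that much (0.12 rad after snug, 0.25 after firm), while screw and clamping stay
- knob2_grip (a point): black wing knob 2: an upright bar 48 mm long, 12 mm thick, 30 mm high on a thin stem; clockwise seen from above tightens. The point is on its turning axis, 11 mm below the bar's top, 19 mm above its lower edge, where to pinch it across the 12 mm; 34 mm above the cover. x along the bar, z up. At the start it is loose. It stays at its height while its screw drives a pressure foot down below it
- screw2: screw of knob 2 with its pressure foot (dark steel, 28 mm across, 5 mm thick) that presses on the cover; origin on the turning axis, 3 mm above the cover. Feels as with knob 0; bushed as knob 1
- knob3_grip (a point): black wing knob 3: an upright bar 48 mm long, 12 mm thick, 30 mm high on a thin stem; clockwise seen from above tightens. The point is on its turning axis, 11 mm below the bar's top, 19 mm above its lower edge, where to pinch it across the 12 mm; 34 mm above the cover. x along the bar, z up. At the start it is loose. It stays at its height while its screw drives a pressure foot down below it
- screw3: screw of knob 3 with its pressure foot (dark steel, 28 mm across, 5 mm thick) that presses on the cover; origin on the turning axis, 3 mm above the cover. Feels as with knob 0; bushed as knob 1
- spare_knob_mid (a point): spare wing knob, loose, standing on the table by the trap, 42 mm high with the same 48 mm bar; the point is half-way up. Not needed
- spare_ring: spare black rubber ring, 60 mm across, 8 mm thick, lying on the table. Origin: centre of its underside. Not needed
- strainer: white plastic strainer cup, 70 mm across the rim, 60 mm high, on the table. Origin: centre of its underside. Not needed
- driver_grip (a point): screwdriver lying on the table; the point is on its handle. Not needed
- grease: small white jar of grease, 40 mm across, 75 mm high, on the table. Origin: centre of its underside. Not needed
- gauge: round steel pressure gauge lying face up on the table, 54 mm across, 22 mm thick, with a brass stub. Origin: centre of its underside. Not needed
There are look-alikes about, which are no part of the job. There is more than one size of the cover; the job needs the largest.

How it is judged (in metres and radians):
On the way:
1. first pass: all four knobs are snug on the cover together (each clamping with 5 to 22 N) (contact force between screw0 and cover between 5 and 22 N and contact force between screw1 and cover between 5 and 22 N and contact force between screw2 and cover between 5 and 22 N and contact force between screw3 and cover between 5 and 22 N), for 0.2 s.
At the end, for the whole second after the job is handed in: every knob clamps the cover with 24 to 60 N (about 0.28 to 0.45 N m of turning moment) and the cover lies flat in its seat (within 0.02 rad and less than 1.5 mm up) (contact force between screw0 and cover between 24 and 60 N and contact force between screw1 and cover between 24 and 60 N and contact force between screw2 and cover between 24 and 60 N and contact force between screw3 and cover between 24 and 60 N and angle between cover's own z axis and vertical below 0.02 rad and z of cover in the frame of trap below 0.0615 m); the robot touches nothing.
It fails at once if a knob is overtightened (clamping with more than 85 N) (contact force between any of screw0, screw1, screw2, screw3 and cover above 85 N).
It fails at once if two neighbouring knobs are brought to bear on the cover (over 4 N) while both knobs across from them do not bear yet (under 1 N): not crosswise ((contact force between each of screw0, screw1 and cover above 4 N and contact force between each of screw2, screw3 and cover below 1 N) or (contact force between each of screw1, screw2 and cover above 4 N and contact force between each of screw3, screw0 and cover below 1 N) or (contact force between each of screw2, screw3 and cover above 4 N and contact force between each of screw0, screw1 and cover below 1 N) or (contact force between each of screw3, screw0 and cover above 4 N and contact force between each of screw1, screw2 and cover below 1 N)).
It fails at once if two neighbouring knobs are made firm (over 28 N) while both knobs across from them are still only snug (under 20 N): not crosswise ((contact force between each of screw0, screw1 and cover above 28 N and contact force between each of screw2, screw3 and cover below 20 N) or (contact force between each of screw1, screw2 and cover above 28 N and contact force between each of screw3, screw0 and cover below 20 N) or (contact force between each of screw2, screw3 and cover above 28 N and contact force between each of screw0, screw1 and cover below 20 N) or (contact force between each of screw3, screw0 and cover above 28 N and contact force between each of screw1, screw2 and cover below 20 N)).
It fails at once if a knob is made firm (over 40 N) while another does not bear on the cover yet (under 1 N) ((contact force between screw0 and cover above 40 N and contact force between screw1 and cover below 1 N) or (contact force between screw0 and cover above 40 N and contact force between screw2 and cover below 1 N) or (contact force between screw0 and cover above 40 N and contact force between screw3 and cover below 1 N) or (contact force between screw1 and cover above 40 N and contact force between screw0 and cover below 1 N) or (contact force between screw1 and cover above 40 N and contact force between screw2 and cover below 1 N) or (contact force between screw1 and cover above 40 N and contact force between screw3 and cover below 1 N) or (contact force between screw2 and cover above 40 N and contact force between screw0 and cover below 1 N) or (contact force between screw2 and cover above 40 N and contact force between screw1 and cover below 1 N) or (contact force between screw2 and cover above 40 N and contact force between screw3 and cover below 1 N) or (contact force between screw3 and cover above 40 N and contact force between screw0 and cover below 1 N) or (contact force between screw3 and cover above 40 N and contact force between screw1 and cover below 1 N) or (contact force between screw3 and cover above 40 N and contact force between screw2 and cover below 1 N)).
It fails at once if a thing lying by the trap is shifted by more than 20 mm (distance of any of spare_knob_mid, spare_ring, strainer, driver_grip, grease, gauge from where it was at the start of the episode above 0.02 m).
It also fails if it takes over 72 s, if anything falls off the work surface, if the arm or the gripper's body presses on something with over 40 N, if the wrist force passes 120 N, or if a joint passes its speed limit or range.

## Working session

There is one attempt and no reset: what is moved stays moved. The work goes in short steps, Python scripts to look and compute and a tool call to move; the robot and the scene stay as the last step left them, time stands still between calls to the robot, and variables do not carry over. Pictures are saved under pics/ and viewed, at most 10 in all, crops included, and the job is handed in when it is done.

Besides the shell and the picture viewer there is one more tool, called after "Call:" as name(argument=value, ...) on one line, values as JSON. servo_tool: Moves the arm, as the interface text tells. Its arguments: {"type":"object","properties":{"plan":{"type":"array","items":{"type":"object","properties":{"xyz":{"type":"array","items":{"type":"number"}},"twist":{"type":"array","items":{"type":"number"}},"jaw":{"type":"number"}}}},"newtons":{"type":"number"}},"required":["plan"]}

```bash
mkdir -p pics; ls; python3 - <<'E'
from cell import env
import cv2,numpy as np
ims=[]
for n in ("top","side"):
    c=env.read_camera(n);cv2.imwrite(f"pics/{n}0.png",c["img"][:,:,::-1]);print(n,c["camera_matrix"].tolist(),c["R"].round(4).tolist(),c["t"].round(4).tolist())
o=env.get_obs();print(o)
E
```

```text
pics
top [[475.2030601072755, 0.0, 281.9151778668331], [0.0, 475.2030601072755, 206.5075602484633], [0.0, 0.0, 1.0]] [[0.0101, -0.9999, 0.0091], [-0.9844, -0.0115, -0.1758], [0.1759, -0.0072, -0.9844]] [0.0394, 0.5776, 0.9016]
side [[393.3940561122187, 0.0, 277.0028529876067], [0.0, 393.3940561122187, 213.07234218212503], [0.0, 0.0, 1.0]] [[0.9715, -0.2369, -0.0055], [-0.1668, -0.6673, -0.7259], [0.1683, 0.7061, -0.6878]] [-0.5294, 0.2153, 0.6217]
{'time_s': 0.1, 'qpos': array([72.94206218, 18.43531995, -4.01713864, 83.16940418,  1.29667293,
       78.53818751, -3.26228624]), 'joint_velocities': array([-0.01950521, -0.05028825, -0.0366965 , -0.21258609, -0.05414686,
        0.06548848, -0.15500416]), 'effort': array([ 3.32380114e-05, -4.92570949e+01, -4.05798666e-01, -3.13396311e+01,
       -6.42091711e-02,  3.95317865e-02,  8.52245557e-05]), 'tool_pos': array([ 0.19933714, -0.61849033,  0.403752  ]), 'tool_rot': array([-1.79902419e+02,  6.51265662e-03,  1.78671437e+01]), 'force': array([ 0.58806567, -0.20589873, -0.06137799]), 'wrist_torque': array([ 0.0203309 , -0.03995662, -0.03949611]), 'grasp_force': 0.0, 'grip_width': 0.08696699801474307}
```

View pics/top0.png

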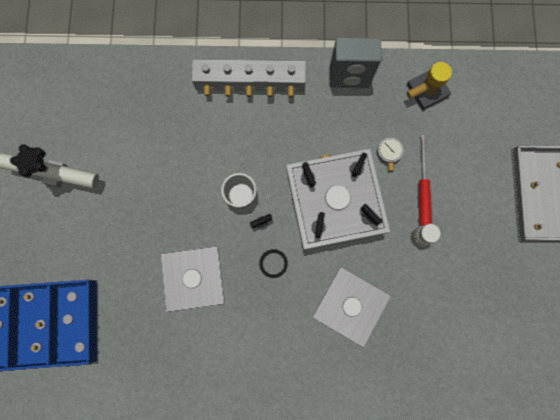

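View pics/side0.png

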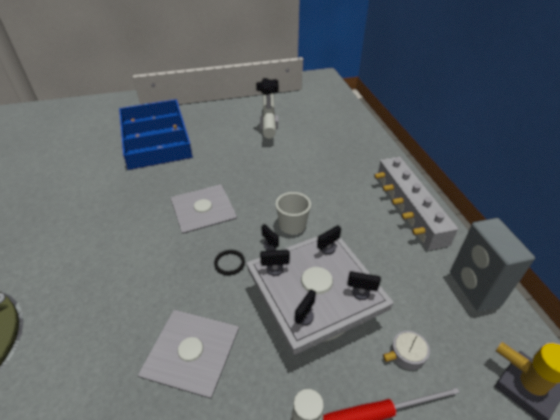

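The top view shows the trap at about (338,198). Its knob bars are at (308,175), (359,165), (371,215) and (320,225). The spare knob is at (261,221), and the ring, cup, gauge, driver and jar lie around it. The side view agrees.

```bash
cat > h.py <<'E'
import cv2,numpy as np
def ray(c,uv,z):
    R,t=c["R"],c["t"];C=-R.T@t
    d=R.T@np.linalg.inv(c["camera_matrix"])@np.array([uv[0],uv[1],1.]);return C+d*(z-C[2])/d[2]
def proj(c,X):
    p=c["camera_matrix"]@(c["R"]@np.asarray(X)+c["t"]);return p[:2]/p[2]
def dark(c,amin,amax,box=None,th=50):
    m=(c["img"].max(2)<th).astype(np.uint8)
    out=[]
    for k in cv2.findContours(m,0,1)[0]:
        if amin<cv2.contourArea(k)<amax: out.append(k)
    return out
E
python3 - <<'E'
from cell import env
from h import *
c=env.read_camera("top");s=env.read_camera("side")
im=c["img"]
def stat(c,x0,x1,y0,y1,zs,lo=40,hi=600):
    for k in dark(c,lo,hi):
        (u,v),(w,h),a=cv2.minAreaRect(k)
        if not(x0<u<x1 and y0<v<y1):continue
        b=cv2.boxPoints(((u,v),(w,h),a));e=b[1]-b[0] if np.linalg.norm(b[1]-b[0])>np.linalg.norm(b[2]-b[1]) else b[2]-b[1]
        P=ray(c,(u,v),zs);Q=ray(c,np.array([u,v])+e/2,zs)
        d=Q-P;print((round(u),round(v)),P.round(4)[:2],"yaw",np.degrees(np.arctan2(d[1],d[0])).round(1)%180,"len",(2*np.linalg.norm(d)).round(3),w,h)
print("top");stat(c,240,400,140,250,.10)
print("side");stat(s,240,400,200,330,.10)
# bright region of flange in both: rect
g=cv2.cvtColor(im,cv2.COLOR_RGB2GRAY);print(im[190,300],im[198,338],im[120,260],im[198,320])
m=(g>140).astype(np.uint8)
for k in cv2.findContours(m,0,1)[0]:
    if cv2.contourArea(k)>3000:
        r=cv2.minAreaRect(k);print(r);B=np.array([ray(c,p,.066)[:2] for p in cv2.boxPoints(r)]);print(B.round(4).tolist(),B.mean(0).round(4))
for cc,(u0,v0) in((c,(338,198)),(s,(317,279))):
    m=(cc["img"].min(2)>205).astype(np.uint8)
    n,l,st,ce=cv2.connectedComponentsWithStats(m)
    for i in range(1,n):
        if st[i,4]>100 and abs(ce[i]-[u0,v0]).max()<8:print("boss",ce[i],st[i,4],ray(cc,ce[i],.076).round(4))
E
```

```text
top
(261, 222) [0.539  0.0847] yaw 117.5 len 0.041 8.497057914733887 21.46625328063965
(319, 225) [ 0.5337 -0.0248] yaw 170.4 len 0.047 6.082762718200684 24.659847259521484
(370, 215) [ 0.5535 -0.1217] yaw 44.30000000000001 len 0.044 23.33452033996582 8.485280990600586
(308, 175) [ 0.6312 -0.0036] yaw 20.19999999999999 len 0.047 23.993436813354492 7.841756820678711
(359, 165) [ 0.6513 -0.1019] yaw 153.4 len 0.051 7.155416965484619 25.491174697875977
side
(305, 307) [ 0.5555 -0.1248] yaw 47.7 len 0.059 11.411195755004883 35.34989929199219
(363, 285) [ 0.6507 -0.1087] yaw 154.2 len 0.044 30.4138126373291 21.20747184753418
(329, 237) [ 0.6332 -0.0052] yaw 30.1 len 0.059 14.29604434967041 28.855205535888672
[168 167 168] [194 194 192] [118 126 120] [162 161 162]
((351.77362060546875, 306.70758056640625), (58.957054138183594, 58.568546295166016), 29.05460548400879)
[[0.3606, -0.013], [0.4576, -0.068], [0.4042, -0.1661], [0.3092, -0.1097]] [ 0.3829 -0.0892]
((191.34500122070312, 278.58734130859375), (57.425132751464844, 58.94501495361328), 82.40535736083984)
[[0.4784, 0.2838], [0.4947, 0.1715], [0.3866, 0.1533], [0.371, 0.2634]] [0.4327 0.218 ]
((337.63519287109375, 197.50665283203125), (86.85741424560547, 87.60154724121094), 78.0706787109375)
[[0.661, 0.0389], [0.701, -0.1341], [0.5284, -0.1654], [0.4911, 0.0025]] [ 0.5953 -0.0645]
((538.5, 193.5), (41.0, 91.0), -0.0)
[[0.5153, -0.417], [0.7005, -0.4314], [0.7016, -0.5149], [0.5162, -0.4977]] [ 0.6084 -0.4653]
```

Call:
servo_tool(plan=[{"xyz":[3.4,-2.5,0],"twist":[0,0,0],"jaw":0.5},{"xyz":[6.7,-5,0],"twist":[0,0,0],"jaw":0.5},{"xyz":[10,-7.5,0],"twist":[0,0,0],"jaw":0.5},{"xyz":[13.3,-10,0],"twist":[0,0,0],"jaw":0.5},{"xyz":[16.6,-12.4,0],"twist":[0,0,0],"jaw":0.5},{"xyz":[20,-15,0],"twist":[0,0,0],"jaw":0.5},{"xyz":[23.4,-17.5,0],"twist":[0,0,0],"jaw":0.5},{"xyz":[26.7,-20,0],"twist":[0,0,0],"jaw":0.5},{"xyz":[30,-22.4,0],"twist":[0,0,0],"jaw":0.5},{"xyz":[33,-24.7,0],"twist":[0,0,0],"jaw":0.5}], newtons=25)

```text
time_s: 1.03
tool_pos: [0.4387, -0.2799, 0.4049]
tool_rot: [180.0, -0.0, 17.9]
force: [1.7, -0.7, 0.3]
grip_width: 0.0439
grasp_force: 0.0
```

Call:
servo_tool(plan=[{"xyz":[3.3,-2.5,0],"twist":[0,0,0],"jaw":0.5},{"xyz":[6.7,-5,0],"twist":[0,0,0],"jaw":0.5},{"xyz":[10,-7.5,0],"twist":[0,0,0],"jaw":0.5},{"xyz":[13.3,-10,0],"twist":[0,0,0],"jaw":0.5},{"xyz":[16.6,-12.4,0],"twist":[0,0,0],"jaw":0.5},{"xyz":[20,-15,0],"twist":[0,0,0],"jaw":0.5},{"xyz":[21.5,-16,0],"twist":[0,0,0],"jaw":0.5},{"xyz":[21.5,-16,0],"twist":[0,0,0],"jaw":0.5}])

```text
time_s: 1.7
tool_pos: [0.595, -0.0579, 0.4045]
tool_rot: [-179.8, -0.1, 18.4]
force: [0.2, 0.1, 0.6]
grip_width: 0.0436
grasp_force: 0.0
```

```bash
python3 - <<'E'
from cell import env
from h import *
c=env.read_camera("wrist");cv2.imwrite("pics/w1.png",c["img"][:,:,::-1])
print((-c["R"].T@c["t"]).round(3),c["R"].round(3).tolist())
for k in dark(c,200,8000):
    (u,v),(w,h),a=cv2.minAreaRect(k);print(round(u),round(v),w,h,a)
for n,p in dict(A=(.6312,-.0036),B=(.6513,-.1019),C=(.5535,-.1217),D=(.5337,-.0248)).items():print(n,proj(c,[*p,.113]).round())
o=env.get_obs();print(o["tool_pos"],o["tool_rot"],o["qpos"].round(1),o["wrist_torque"])
E
```

```text
[ 0.663 -0.036  0.384] [[0.316, -0.949, -0.004], [-0.916, -0.307, 0.258], [-0.246, -0.078, -0.966]]
431 281 92.89097595214844 211.1691436767578 65.46918487548828
350 260 41.0 49.0 90.0
224 262 37.783023834228516 69.83926391601562 34.777828216552734
125 178 14.604090690612793 57.09471893310547 82.40535736083984
364 146 21.34269142150879 66.27029418945312 48.36646270751953
231 133 64.77692413330078 19.602231979370117 84.2894058227539
A [226. 137.]
B [365. 154.]
C [342. 280.]
D [217. 266.]
[ 0.59398522 -0.06102048  0.40430421] [-1.79906184e+02 -3.80828856e-03  1.81886435e+01] [ 30.7  14.6 -32.5  90.1   7.9  77.6 -74.4] [-0.08029055  0.04050663  0.04804425]
```

View pics/w1.png

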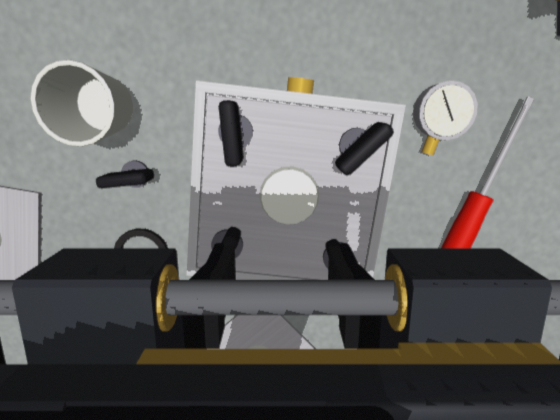

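The wrist view shows bar A at about (231,133) and bar B at about (364,146). The ends of C (342,250) and D (225,245) are partly hidden by the gripper. The predicted pixels agree.

```bash
cat >> h.py <<'E'
def bars(c,amin,amax,z=.103):
    for k in dark(c,amin,amax):
        (u,v),(w,h),a=cv2.minAreaRect(k)
        b=cv2.boxPoints(((u,v),(w,h),a));e=b[1]-b[0] if np.linalg.norm(b[1]-b[0])>np.linalg.norm(b[2]-b[1]) else b[2]-b[1]
        P=ray(c,(u,v),z);Q=ray(c,np.array([u,v])+e/2,z)
        d=Q-P;print((round(u),round(v)),P.round(4)[:2],"yaw",np.degrees(np.arctan2(d[1],d[0])).round(1)%180,"len",(2*np.linalg.norm(d)).round(3))
E
python3 - <<'E'
from cell import env
from h import *
c=env.read_camera("wrist");bars(c,600,2000)
g=c["img"].min(2)
# wrist: boss rim & flange far corners by line of brightness
t=env.read_camera("top")
P=np.array([[.6312,-.0036],[.6513,-.1019],[.5535,-.1217],[.5337,-.0248]]);m=P.mean(0);d=P-m
ang=[np.degrees(np.arctan2(*q[::-1])) for q in d];print(m,np.array(ang).round(1),np.linalg.norm(d,axis=1))
q=[env.get_obs()["wrist_torque"][2] for _ in range(3)];print(q,env.get_obs()["wrist_torque"])
E
```

```text
(348, 258) [ 0.5672 -0.1265] yaw 108.3 len 0.042
(213, 252) [ 0.5378 -0.0214] yaw 14.3 len 0.048
(121, 176) [0.5758 0.0616] yaw 114.6 len 0.044
(359, 143) [ 0.6557 -0.1016] yaw 151.9 len 0.047
(226, 130) [ 0.6339 -0.0052] yaw 21.400000000000006 len 0.048
[ 0.592425 -0.063   ] [  56.9  -33.5 -123.5  147. ] [0.07093561 0.0705654  0.07043327 0.07005616]
[np.float64(-0.02162812820530888), np.float64(-0.02162812820530888), np.float64(-0.02162812820530888)] [-0.10356466  0.03804219 -0.02162813]
```

Call:
servo_tool(plan=[{"xyz":[2,-1.6,2],"twist":[0,0,-3],"jaw":0.5},{"xyz":[4,-3.2,4],"twist":[0,0,-3],"jaw":0.5},{"xyz":[5.5,-4.3,7],"twist":[0,0,-3],"jaw":0.5},{"xyz":[5.5,-4.3,9.5],"twist":[0,0,-3],"jaw":0.5},{"xyz":[5.5,-4.3,9.5],"twist":[0,0,-3],"jaw":0.5},{"xyz":[5.5,-4.3,9.5],"twist":[0,0,-3],"jaw":0.5}])

```text
time_s: 2.35
tool_pos: [0.6316, -0.0087, 0.3085]
tool_rot: [-180.0, 0.2, 20.7]
force: [1.3, 0.1, 1.0]
grip_width: 0.0436
grasp_force: 0.0
```

```bash
cat >> h.py <<'E'
def rd(env,n=6):
    W=[];F=[];T=[]
    for _ in range(n):
        env.read_camera("side");o=env.get_obs();W.append(o["wrist_torque"]);F.append(o["force"]);T.append(o["tool_pos"])
    W=np.array(W);print("t",round(o["time_s"],2),"tz",W[:,2].mean().round(3),"sd",W[:,2].std().round(3),"F",np.mean(F,0).round(1),"pos",np.mean(T,0).round(4),"rot",o["tool_rot"].round(1),"q7",o["qpos"][6].round(0),"w",o["grip_width"].round(4))
E
python3 - <<'E'
from cell import env
from h import *
rd(env)
c=env.read_camera("wrist");bars(c,600,3000);cv2.imwrite("pics/w2.png",c["img"][:,:,::-1])
E
```

```text
Traceback (most recent call last):
  File "h.py", line 23, in rd
    W=np.array(W);print("t",round(o["time_s"],2),"tz",W[:,2].mean().round(3),"sd",W[:,2].std().round(3),"F",np.mean(F,0).round(1),"pos",np.mean(T,0).round(4),"rot",o["tool_rot"].round(1),"q7",o["qpos"][6].round(0),"w",o["grip_width"].round(4))
                                                                                                                                                                                                                          ^^^^^^^^^^^^^^^^^^^^^
AttributeError: 'float' object has no attribute 'round'
```

```bash
sed -i 's/o\["grip_width"\].round(4)/round(o["grip_width"],4)/' h.py
python3 - <<'E'
from cell import env
from h import *
rd(env)
c=env.read_camera("wrist");bars(c,600,3000);cv2.imwrite("pics/w2.png",c["img"][:,:,::-1])
E
```

```text
t 2.95 tz -0.011 sd 0.036 F [-0.2  0.2 -0.1] pos [ 0.6325 -0.0065  0.3105] rot [180.   -0.   20.9] q7 -80.0 w 0.0433
(350, 262) [ 0.6379 -0.0446] yaw 110.9 len 0.024
(212, 262) [0.6113 0.0248] yaw 110.9 len 0.025
(277, 237) [ 0.6368 -0.003 ] yaw 21.599999999999994 len 0.05
```

View pics/w2.png

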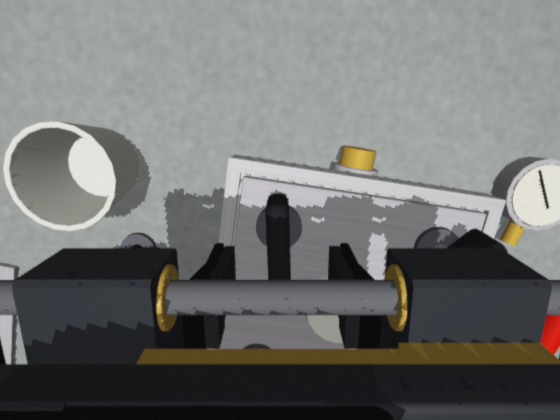

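Call:
servo_tool(plan=[{"xyz":[0.1,-0.1,2],"twist":[0,0,-0.6],"jaw":0.5},{"xyz":[0.1,-0.1,4],"twist":[0,0,-0.6],"jaw":0.5},{"xyz":[0.1,-0.1,4.4],"twist":[0,0,-0.6],"jaw":0.5},{"xyz":[0.1,-0.1,4.4],"twist":[0,0,-0.6],"jaw":0.5},{"xyz":[0.1,-0.1,4.4],"twist":[0,0,-0.6],"jaw":0.95},{"xyz":[0.1,-0.1,4.4],"twist":[0,0,-0.6],"jaw":0.95},{"xyz":[0.1,-0.1,4.4],"twist":[0,0,-0.6],"jaw":0.95},{"xyz":[0.1,-0.1,4.4],"twist":[0,0,-0.6],"jaw":0.95}], newtons=40)

```text
time_s: 3.67
tool_pos: [0.6334, -0.005, 0.2668]
tool_rot: [180.0, -0.1, 21.5]
force: [-0.6, -0.2, 0.0]
grip_width: 0.0244
grasp_force: 0.0
```

```bash
python3 -c "
from cell import env
from h import *
rd(env);print(env.get_obs()['grasp_force'],env.get_obs()['effort'].round(2))"
```

```text
t 3.97 tz 0.036 sd 0.041 F [-0.9  2.1  1.5] pos [ 0.6331 -0.0047  0.2664] rot [-180.    -0.    21.5] q7 -81.0 w 0.0119
40.00078531913459 [ 9.400e-01 -4.672e+01 -5.790e+00 -2.742e+01  4.700e-01 -3.100e-01
 -3.000e-02]
```

Call:
servo_tool(plan=[{"xyz":[0,0,0],"twist":[0,0,4],"jaw":0.95},{"xyz":[0,0,0],"twist":[0,0,8],"jaw":0.95},{"xyz":[0,0,0],"twist":[0,0,12],"jaw":0.95},{"xyz":[0,0,0],"twist":[0,0,14],"jaw":0.95},{"xyz":[0,0,0],"twist":[0,0,14],"jaw":0.95}])

```text
time_s: 4.38
tool_pos: [0.633, -0.0044, 0.2663]
tool_rot: [-180.0, -0.0, 7.5]
force: [-1.0, 1.1, 3.9]
grip_width: 0.0119
grasp_force: 40.0
```

```bash
cat > r.py <<'E'
import sys
from cell import env
from h import *
rd(env,int(sys.argv[1]) if len(sys.argv)>1 else 6);print(env.get_obs()['effort'].round(2)[[4,5,6]])
E
python3 r.py
```

```text
t 4.68 tz 0.127 sd 0.022 F [-2.   1.9  5. ] pos [ 0.633  -0.0044  0.2663] rot [-180.    -0.     7.5] q7 -94.0 w 0.0119
[ 0.8  -0.57 -0.11]
```

Call:
servo_tool(plan=[{"xyz":[0,0,0],"twist":[0,0,5],"jaw":0.95},{"xyz":[0,0,0],"twist":[0,0,10],"jaw":0.95},{"xyz":[0,0,0],"twist":[0,0,10],"jaw":0.95}])

```text
time_s: 4.93
tool_pos: [0.633, -0.0044, 0.2662]
tool_rot: [-180.0, -0.0, -2.7]
force: [-1.8, 2.0, 5.1]
grip_width: 0.0117
grasp_force: 40.0
```

```bash
python3 r.py
```

```text
t 5.23 tz 0.102 sd 0.038 F [-2.   2.1  5.9] pos [ 0.633  -0.0044  0.2662] rot [-180.    -0.    -2.4] q7 -103.0 w 0.0116
[ 0.85 -0.6  -0.1 ]
```

Call:
servo_tool(plan=[{"xyz":[0,0,0],"twist":[0,0,6],"jaw":0.95},{"xyz":[0,0,0],"twist":[0,0,12],"jaw":0.95},{"xyz":[0,0,0],"twist":[0,0,12],"jaw":0.95}])

```text
time_s: 5.48
tool_pos: [0.6331, -0.0044, 0.2663]
tool_rot: [-180.0, -0.0, -14.7]
force: [-2.1, 2.3, 4.5]
grip_width: 0.0117
grasp_force: 40.0
```

```bash
python3 r.py
```

```text
t 5.78 tz 0.105 sd 0.025 F [-2.   2.9  5.3] pos [ 0.633  -0.0044  0.2662] rot [-180.    -0.   -14.4] q7 -115.0 w 0.0113
[ 0.87 -0.61 -0.1 ]
```

Call:
servo_tool(plan=[{"xyz":[0,0,0],"twist":[0,0,6],"jaw":0.95},{"xyz":[0,0,0],"twist":[0,0,12],"jaw":0.95},{"xyz":[0,0,0],"twist":[0,0,12],"jaw":0.95}])

```text
time_s: 6.03
tool_pos: [0.633, -0.0044, 0.2663]
tool_rot: [-180.0, -0.0, -26.7]
force: [-1.7, 2.8, 5.5]
grip_width: 0.0117
grasp_force: 40.0
```

```bash
python3 r.py
```

```text
t 6.33 tz 0.067 sd 0.034 F [-2.4  2.8  5.4] pos [ 0.633  -0.0044  0.2662] rot [-180.     0.   -26.4] q7 -126.0 w 0.0118
[ 0.88 -0.62 -0.1 ]
```

Call:
servo_tool(plan=[{"xyz":[0,0,0],"twist":[0,0,6],"jaw":0.95},{"xyz":[0,0,0],"twist":[0,0,11],"jaw":0.95},{"xyz":[0,0,0],"twist":[0,0,11],"jaw":0.95}])

```text
time_s: 6.58
tool_pos: [0.633, -0.0044, 0.2663]
tool_rot: [-180.0, 0.0, -37.6]
force: [-1.3, 2.3, 5.4]
grip_width: 0.0117
grasp_force: 40.0
```

```bash
python3 r.py 8; python3 -c "
from cell import env
import cv2
for n in ('top','side'):cv2.imwrite(f'pics/{n}1.png',env.read_camera(n)['img'][:,:,::-1])"
```

```text
t 6.98 tz 0.118 sd 0.023 F [-1.8  2.7  5.5] pos [ 0.633  -0.0044  0.2663] rot [-180.     0.   -37.4] q7 -136.0 w 0.0114
[ 0.88 -0.64 -0.12]
```

Call:
servo_tool(plan=[{"xyz":[0,0,0],"twist":[0,0,5],"jaw":0.95},{"xyz":[0,0,0],"twist":[0,0,10],"jaw":0.95},{"xyz":[0,0,0],"twist":[0,0,10],"jaw":0.95}])

```text
time_s: 7.33
tool_pos: [0.633, -0.0044, 0.2663]
tool_rot: [-180.0, 0.0, -47.6]
force: [-2.0, 1.9, 5.7]
grip_width: 0.0116
grasp_force: 40.0
```

```bash
python3 r.py 8
```

```text
t 7.73 tz 0.173 sd 0.031 F [-1.7  2.3  5.8] pos [ 0.633  -0.0044  0.2663] rot [-180.     0.   -47.4] q7 -146.0 w 0.0117
[ 0.87 -0.66 -0.17]
```

Call:
servo_tool(plan=[{"xyz":[0,0,0],"twist":[0,0,0],"jaw":0.5},{"xyz":[0,0,0],"twist":[0,0,0],"jaw":0.5},{"xyz":[0,0,0],"twist":[0,0,0],"jaw":0.5},{"xyz":[0,0,-2.5],"twist":[0,0,0],"jaw":0.5},{"xyz":[0,0,-4.5],"twist":[0,0,0],"jaw":0.5},{"xyz":[0.9,3.5,-4.5],"twist":[0,0,-7],"jaw":0.5},{"xyz":[1.8,7,-4.5],"twist":[0,0,-14],"jaw":0.5},{"xyz":[2.6,10.5,-4.5],"twist":[0,0,-21],"jaw":0.5},{"xyz":[3.45,13.7,-4.5],"twist":[0,0,-28],"jaw":0.5},{"xyz":[3.45,13.7,-4.5],"twist":[0,0,-35],"jaw":0.5}])

```text
time_s: 8.57
tool_pos: [0.5515, -0.1315, 0.3098]
tool_rot: [179.6, 0.2, -12.8]
force: [-0.1, -1.3, -0.4]
grip_width: 0.0433
grasp_force: 0.0
```

Call:
servo_tool(plan=[{"xyz":[0,0,0],"twist":[0,0,-7],"jaw":0.5},{"xyz":[0,0,0],"twist":[0,0,-14],"jaw":0.5},{"xyz":[0,0,0],"twist":[0,0,-21],"jaw":0.5},{"xyz":[0,0,0],"twist":[0,0,-28],"jaw":0.5},{"xyz":[0,0,0],"twist":[0,0,-35],"jaw":0.5},{"xyz":[0,0,0],"twist":[0,0,-42],"jaw":0.5},{"xyz":[0,0,0],"twist":[0,0,-49],"jaw":0.5},{"xyz":[0,0,0],"twist":[0,0,-57],"jaw":0.5},{"xyz":[0,0,0],"twist":[0,0,-57.4],"jaw":0.5},{"xyz":[0,0,0],"twist":[0,0,-57.4],"jaw":0.5}])

```text
time_s: 9.4
tool_pos: [0.555, -0.1236, 0.3103]
tool_rot: [-180.0, 0.0, 44.7]
force: [0.8, 0.6, 0.7]
grip_width: 0.0436
grasp_force: 0.0
```

```bash
python3 r.py; python3 -c "
from cell import env
from h import *
c=env.read_camera('wrist');bars(c,300,3000);cv2.imwrite('pics/w3.png',c['img'][:,:,::-1])"
```

```text
t 9.7 tz 0.004 sd 0.022 F [ 0.1  0.  -0.2] pos [ 0.5551 -0.1232  0.3106] rot [180.    0.   44.8] q7 -41.0 w 0.0434
[-0.06 -0.02 -0.01]
(351, 262) [ 0.5756 -0.1565] yaw 134.8 len 0.025
(210, 262) [ 0.5221 -0.1028] yaw 134.8 len 0.028
(279, 237) [ 0.5581 -0.1192] yaw 44.80000000000001 len 0.05
(114, 140) [ 0.5365 -0.0259] yaw 161.8 len 0.054
(31, 110) [0.5198 0.0119] yaw 35.0 len 0.04
(397, 78) [ 0.6543 -0.1027] yaw 153.1 len 0.052
```

View pics/w3.png

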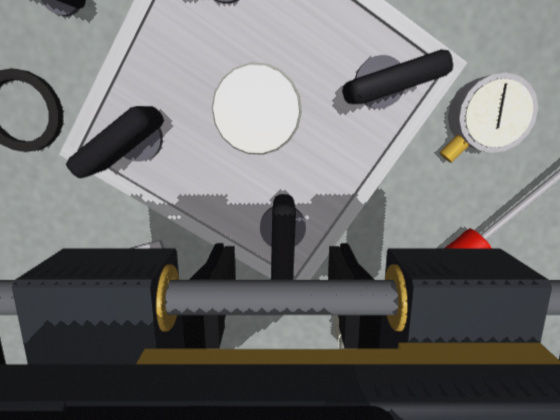

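The wrist view shows bar C centred between the fingers (column 283). D is at (114,140) and B at (397,78).

Call:
servo_tool(plan=[{"xyz":[0,0,2],"twist":[0,0,0],"jaw":0.5},{"xyz":[0,0,4.4],"twist":[0,0,0],"jaw":0.5},{"xyz":[0,0,4.4],"twist":[0,0,0],"jaw":0.95},{"xyz":[0,0,4.4],"twist":[0,0,0],"jaw":0.95},{"xyz":[0,0,4.4],"twist":[0,0,0],"jaw":0.95},{"xyz":[0,0,4.4],"twist":[0,0,0],"jaw":0.95},{"xyz":[0,0,4.4],"twist":[0,0,0],"jaw":0.95},{"xyz":[0,0,4.4],"twist":[0,0,0],"jaw":0.95},{"xyz":[0,0,4.4],"twist":[0,0,0],"jaw":0.95}])

```text
time_s: 10.5
tool_pos: [0.5557, -0.123, 0.2679]
tool_rot: [179.9, -0.0, 44.9]
force: [-0.3, -1.4, 3.1]
grip_width: 0.012
grasp_force: 40.0
```

Call:
servo_tool(plan=[{"xyz":[0,0,0],"twist":[0,0,4],"jaw":0.95},{"xyz":[0,0,0],"twist":[0,0,8],"jaw":0.95},{"xyz":[0,0,0],"twist":[0,0,12],"jaw":0.95},{"xyz":[0,0,0],"twist":[0,0,14],"jaw":0.95},{"xyz":[0,0,0],"twist":[0,0,14],"jaw":0.95}])

```text
time_s: 10.92
tool_pos: [0.5556, -0.123, 0.2678]
tool_rot: [179.9, -0.1, 30.8]
force: [-1.5, -0.5, 3.5]
grip_width: 0.0118
grasp_force: 40.0
```

```bash
python3 r.py
```

```text
t 11.22 tz 0.124 sd 0.028 F [-0.1  0.2  5.7] pos [ 0.5557 -0.123   0.2678] rot [ 1.799e+02 -1.000e-01  3.090e+01] q7 -56.0 w 0.0117
[-0.1  -0.3  -0.12]
```

Call:
servo_tool(plan=[{"xyz":[0,0,0],"twist":[0,0,5],"jaw":0.95},{"xyz":[0,0,0],"twist":[0,0,10],"jaw":0.95},{"xyz":[0,0,0],"twist":[0,0,10],"jaw":0.95}])

```text
time_s: 11.47
tool_pos: [0.5556, -0.123, 0.2678]
tool_rot: [179.9, -0.1, 20.7]
force: [-0.5, 0.2, 5.8]
grip_width: 0.0121
grasp_force: 40.0
```

```bash
python3 r.py
```

```text
t 11.77 tz 0.099 sd 0.04 F [-0.6  0.1  5.9] pos [ 0.5556 -0.1229  0.2678] rot [ 1.799e+02 -1.000e-01  2.090e+01] q7 -66.0 w 0.0118
[-0.06 -0.34 -0.1 ]
```

Call:
servo_tool(plan=[{"xyz":[0,0,0],"twist":[0,0,6],"jaw":0.95},{"xyz":[0,0,0],"twist":[0,0,12],"jaw":0.95},{"xyz":[0,0,0],"twist":[0,0,12],"jaw":0.95}])

```text
time_s: 12.02
tool_pos: [0.5556, -0.1229, 0.2678]
tool_rot: [180.0, -0.1, 8.7]
force: [-1.4, 0.1, 5.7]
grip_width: 0.0115
grasp_force: 40.0
```

```bash
python3 r.py
```

```text
t 12.32 tz 0.079 sd 0.029 F [-0.9  0.1  6. ] pos [ 0.5556 -0.1229  0.2678] rot [ 1.8e+02 -1.0e-01  8.9e+00] q7 -77.0 w 0.0115
[-0.03 -0.37 -0.1 ]
```

Call:
servo_tool(plan=[{"xyz":[0,0,0],"twist":[0,0,6],"jaw":0.95},{"xyz":[0,0,0],"twist":[0,0,12],"jaw":0.95},{"xyz":[0,0,0],"twist":[0,0,12],"jaw":0.95}])

```text
time_s: 12.57
tool_pos: [0.5556, -0.1229, 0.2678]
tool_rot: [180.0, -0.1, -3.3]
force: [-1.0, 0.5, 5.7]
grip_width: 0.0118
grasp_force: 40.0
```

```bash
python3 r.py
```

```text
t 12.87 tz 0.098 sd 0.015 F [-0.8 -0.2  5.8] pos [ 0.5556 -0.1228  0.2678] rot [ 1.8e+02 -1.0e-01 -3.0e+00] q7 -89.0 w 0.0114
[ 0.01 -0.4  -0.1 ]
```

Call:
servo_tool(plan=[{"xyz":[0,0,0],"twist":[0,0,6],"jaw":0.95},{"xyz":[0,0,0],"twist":[0,0,12],"jaw":0.95},{"xyz":[0,0,0],"twist":[0,0,12],"jaw":0.95}])

```text
time_s: 13.12
tool_pos: [0.5556, -0.1228, 0.2678]
tool_rot: [180.0, -0.1, -15.3]
force: [-0.7, -0.2, 5.7]
grip_width: 0.0115
grasp_force: 40.0
```

```bash
python3 r.py
```

```text
t 13.42 tz 0.134 sd 0.021 F [-1.1  0.7  6. ] pos [ 0.5556 -0.1228  0.2679] rot [ 1.8e+02 -1.0e-01 -1.5e+01] q7 -100.0 w 0.0118
[ 0.03 -0.44 -0.15]
```

Call:
servo_tool(plan=[{"xyz":[0,0,0],"twist":[0,0,4],"jaw":0.95},{"xyz":[0,0,0],"twist":[0,0,4],"jaw":0.95}])

```text
time_s: 13.58
tool_pos: [0.5556, -0.1228, 0.2679]
tool_rot: [-180.0, -0.1, -19.2]
force: [-0.5, 0.8, 6.9]
grip_width: 0.0116
grasp_force: 40.0
```

```bash
python3 r.py
```

```text
t 13.88 tz 0.178 sd 0.03 F [-0.8  1.   6.4] pos [ 0.5556 -0.1228  0.2679] rot [-1.8e+02 -1.0e-01 -1.9e+01] q7 -104.0 w 0.0116
[ 0.02 -0.45 -0.18]
```

Call:
servo_tool(plan=[{"xyz":[0,0,0],"twist":[0,0,0],"jaw":0.5},{"xyz":[0,0,0],"twist":[0,0,0],"jaw":0.5},{"xyz":[0,0,0],"twist":[0,0,0],"jaw":0.5},{"xyz":[0,0,-2.5],"twist":[0,0,0],"jaw":0.5},{"xyz":[0,0,-4.5],"twist":[0,0,0],"jaw":0.5},{"xyz":[3,-1.8,-4.5],"twist":[0,0,-7],"jaw":0.5},{"xyz":[6,-3.6,-4.5],"twist":[0,0,-14],"jaw":0.5},{"xyz":[8.6,-5.1,-4.5],"twist":[0,0,-21],"jaw":0.5},{"xyz":[8.6,-5.1,-4.5],"twist":[0,0,-28],"jaw":0.5},{"xyz":[8.6,-5.1,-4.5],"twist":[0,0,-35],"jaw":0.5}])

```text
time_s: 14.72
tool_pos: [0.6543, -0.102, 0.3102]
tool_rot: [-179.9, 0.0, 16.3]
force: [-1.0, 0.6, 0.4]
grip_width: 0.0437
grasp_force: 0.0
```

Call:
servo_tool(plan=[{"xyz":[0,0,0],"twist":[0,0,-7],"jaw":0.5},{"xyz":[0,0,0],"twist":[0,0,-14],"jaw":0.5},{"xyz":[0,0,0],"twist":[0,0,-21],"jaw":0.5},{"xyz":[0,0,0],"twist":[0,0,-28],"jaw":0.5},{"xyz":[0,0,0],"twist":[0,0,-35],"jaw":0.5},{"xyz":[0,0,0],"twist":[0,0,-42],"jaw":0.5},{"xyz":[0,0,0],"twist":[0,0,-49],"jaw":0.5},{"xyz":[0,0,0],"twist":[0,0,-56],"jaw":0.5},{"xyz":[0,0,0],"twist":[0,0,-63],"jaw":0.5},{"xyz":[0,0,0],"twist":[0,0,-70],"jaw":0.5}])

```text
time_s: 15.55
tool_pos: [0.6529, -0.1032, 0.311]
tool_rot: [-179.9, -0.0, 86.2]
force: [0.2, 0.1, -0.4]
grip_width: 0.0434
grasp_force: 0.0
```

Call:
servo_tool(plan=[{"xyz":[0,0,0],"twist":[0,0,-7],"jaw":0.5},{"xyz":[0,0,0],"twist":[0,0,-14],"jaw":0.5},{"xyz":[0,0,0],"twist":[0,0,-21],"jaw":0.5},{"xyz":[0,0,0],"twist":[0,0,-28],"jaw":0.5},{"xyz":[0,0,0],"twist":[0,0,-35],"jaw":0.5},{"xyz":[0,0,0],"twist":[0,0,-42],"jaw":0.5},{"xyz":[0,0,0],"twist":[0,0,-49],"jaw":0.5},{"xyz":[0,0,0],"twist":[0,0,-56],"jaw":0.5},{"xyz":[0,0,0],"twist":[0,0,-63],"jaw":0.5},{"xyz":[0,0,0],"twist":[0,0,-66.5],"jaw":0.5}])

```text
time_s: 16.38
tool_pos: [0.6529, -0.1033, 0.3109]
tool_rot: [-180.0, -0.1, 152.7]
force: [0.6, -0.7, -0.1]
grip_width: 0.0435
grasp_force: 0.0
```

```bash
python3 r.py; python3 -c "
from cell import env
from h import *
c=env.read_camera('wrist');bars(c,300,3000)"
```

```text
t 16.68 tz -0.002 sd 0.031 F [ 0.1  0.2 -0.1] pos [ 0.653  -0.1032  0.3111] rot [-180.    -0.   152.3] q7 52.0 w 0.0431
[-0.    0.09 -0.01]
(350, 262) [ 0.6795 -0.0748] yaw 62.3 len 0.023
(212, 262) [ 0.6447 -0.1411] yaw 62.3 len 0.024
(284, 238) [ 0.6504 -0.1006] yaw 152.4 len 0.049
```

Call:
servo_tool(plan=[{"xyz":[0,0.1,2],"twist":[0,0,0],"jaw":0.5},{"xyz":[0,0.1,4.4],"twist":[0,0,0],"jaw":0.5},{"xyz":[0,0.1,4.4],"twist":[0,0,0],"jaw":0.95},{"xyz":[0,0.1,4.4],"twist":[0,0,0],"jaw":0.95},{"xyz":[0,0.1,4.4],"twist":[0,0,0],"jaw":0.95},{"xyz":[0,0.1,4.4],"twist":[0,0,0],"jaw":0.95},{"xyz":[0,0.1,4.4],"twist":[0,0,0],"jaw":0.95},{"xyz":[0,0.1,4.4],"twist":[0,0,0],"jaw":0.95},{"xyz":[0,0.1,4.4],"twist":[0,0,0],"jaw":0.95}])

```text
time_s: 17.48
tool_pos: [0.654, -0.102, 0.2689]
tool_rot: [180.0, 0.1, 152.4]
force: [-0.5, 0.4, 2.8]
grip_width: 0.0114
grasp_force: 40.0
```

Call:
servo_tool(plan=[{"xyz":[0,0,0],"twist":[0,0,4],"jaw":0.95},{"xyz":[0,0,0],"twist":[0,0,8],"jaw":0.95},{"xyz":[0,0,0],"twist":[0,0,12],"jaw":0.95},{"xyz":[0,0,0],"twist":[0,0,14],"jaw":0.95},{"xyz":[0,0,0],"twist":[0,0,14],"jaw":0.95}])

```text
time_s: 17.9
tool_pos: [0.654, -0.1021, 0.2689]
tool_rot: [180.0, 0.1, 138.3]
force: [-0.6, -0.0, 3.6]
grip_width: 0.0116
grasp_force: 40.0
```

```bash
python3 r.py
```

```text
t 18.2 tz 0.126 sd 0.032 F [-0.9 -0.4  5.8] pos [ 0.654  -0.1021  0.2689] rot [1.800e+02 1.000e-01 1.384e+02] q7 38.0 w 0.0114
[-0.15 -0.25 -0.12]
```

Call:
servo_tool(plan=[{"xyz":[0,0,0],"twist":[0,0,5],"jaw":0.95},{"xyz":[0,0,0],"twist":[0,0,10],"jaw":0.95},{"xyz":[0,0,0],"twist":[0,0,10],"jaw":0.95}])

```text
time_s: 18.45
tool_pos: [0.654, -0.1021, 0.2689]
tool_rot: [180.0, 0.1, 128.2]
force: [-0.2, -0.8, 6.0]
grip_width: 0.0117
grasp_force: 40.0
```

```bash
python3 r.py
```

```text
t 18.75 tz 0.151 sd 0.022 F [-0.7 -0.5  5.9] pos [ 0.654  -0.1021  0.2689] rot [1.800e+02 1.000e-01 1.284e+02] q7 29.0 w 0.0119
[-0.2  -0.32 -0.15]
```

Call:
servo_tool(plan=[{"xyz":[0,0,0],"twist":[0,0,4],"jaw":0.95},{"xyz":[0,0,0],"twist":[0,0,4],"jaw":0.95}])

```text
time_s: 18.92
tool_pos: [0.654, -0.1021, 0.2689]
tool_rot: [180.0, 0.1, 124.3]
force: [-0.7, -0.3, 7.1]
grip_width: 0.0118
grasp_force: 40.0
```

```bash
python3 r.py
```

```text
t 19.22 tz 0.18 sd 0.038 F [-0.7 -0.6  6. ] pos [ 0.654  -0.1021  0.2689] rot [1.800e+02 1.000e-01 1.244e+02] q7 25.0 w 0.0119
[-0.22 -0.35 -0.18]
```

Call:
servo_tool(plan=[{"xyz":[0,0,0],"twist":[0,0,0],"jaw":0.5},{"xyz":[0,0,0],"twist":[0,0,0],"jaw":0.5},{"xyz":[0,0,0],"twist":[0,0,0],"jaw":0.5},{"xyz":[0,0,-2.5],"twist":[0,0,0],"jaw":0.5},{"xyz":[0,0,-4.5],"twist":[0,0,0],"jaw":0.5},{"xyz":[3.3,-1.4,-4.5],"twist":[0,0,-7],"jaw":0.5},{"xyz":[6.6,-2.8,-4.5],"twist":[0,0,-14],"jaw":0.5},{"xyz":[10,-4.2,-4.5],"twist":[0,0,-21],"jaw":0.5},{"xyz":[13.1,-5.5,-4.5],"twist":[0,0,-28],"jaw":0.5},{"xyz":[13.1,-5.5,-4.5],"twist":[0,0,-35],"jaw":0.5}])

```text
time_s: 20.05
tool_pos: [0.5292, -0.0198, 0.3113]
tool_rot: [-179.8, -0.3, 160.1]
force: [1.5, 1.3, 0.1]
grip_width: 0.0431
grasp_force: 0.0
```

Call:
servo_tool(plan=[{"xyz":[0,0,0],"twist":[0,0,-7],"jaw":0.5},{"xyz":[0,0,0],"twist":[0,0,-9],"jaw":0.5},{"xyz":[0,0,0],"twist":[0,0,-9],"jaw":0.5},{"xyz":[0,0,0],"twist":[0,0,-9],"jaw":0.5}])

```text
time_s: 20.38
tool_pos: [0.5341, -0.0251, 0.3124]
tool_rot: [180.0, -0.0, 168.3]
force: [-0.5, -0.2, -0.3]
grip_width: 0.0438
grasp_force: 0.0
```

```bash
python3 r.py 3; python3 -c "
from cell import env
from h import *
c=env.read_camera('wrist');bars(c,300,3000)"
```

```text
t 20.53 tz -0.027 sd 0.024 F [ 0.5 -0.5  0.2] pos [ 0.5342 -0.025   0.3125] rot [180.   -0.  168.3] q7 66.0 w 0.0435
[ 0.01  0.09 -0.01]
(350, 262) [0.552  0.0096] yaw 78.3 len 0.023
(212, 262) [ 0.5368 -0.0641] yaw 78.3 len 0.023
(280, 238) [ 0.531  -0.0251] yaw 168.3 len 0.048
(437, 196) [0.5244 0.0591] yaw 123.3 len 0.034
```

Call:
servo_tool(plan=[{"xyz":[0,0,2],"twist":[0,0,0],"jaw":0.5},{"xyz":[0,0,4.5],"twist":[0,0,0],"jaw":0.5},{"xyz":[0,0,4.5],"twist":[0,0,0],"jaw":0.95},{"xyz":[0,0,4.5],"twist":[0,0,0],"jaw":0.95},{"xyz":[0,0,4.5],"twist":[0,0,0],"jaw":0.95},{"xyz":[0,0,4.5],"twist":[0,0,0],"jaw":0.95},{"xyz":[0,0,4.5],"twist":[0,0,0],"jaw":0.95},{"xyz":[0,0,4.5],"twist":[0,0,0],"jaw":0.95},{"xyz":[0,0,4.5],"twist":[0,0,0],"jaw":0.95}])

```text
time_s: 21.33
tool_pos: [0.5348, -0.0249, 0.2687]
tool_rot: [-180.0, 0.1, 168.4]
force: [-0.6, 0.2, 4.0]
grip_width: 0.0118
grasp_force: 40.0
```

Call:
servo_tool(plan=[{"xyz":[0,0,0],"twist":[0,0,4],"jaw":0.95},{"xyz":[0,0,0],"twist":[0,0,8],"jaw":0.95},{"xyz":[0,0,0],"twist":[0,0,12],"jaw":0.95},{"xyz":[0,0,0],"twist":[0,0,14],"jaw":0.95},{"xyz":[0,0,0],"twist":[0,0,14],"jaw":0.95}])

```text
time_s: 21.75
tool_pos: [0.5347, -0.0248, 0.2687]
tool_rot: [180.0, 0.1, 154.3]
force: [-0.2, 0.1, 4.9]
grip_width: 0.012
grasp_force: 40.0
```

```bash
python3 r.py
```

```text
t 22.05 tz 0.138 sd 0.017 F [-0.8  0.   6.3] pos [ 0.5348 -0.0249  0.2687] rot [1.800e+02 1.000e-01 1.545e+02] q7 51.0 w 0.0122
[-0.02 -0.14 -0.14]
```

Call:
servo_tool(plan=[{"xyz":[0,0,0],"twist":[0,0,4],"jaw":0.95},{"xyz":[0,0,0],"twist":[0,0,6],"jaw":0.95},{"xyz":[0,0,0],"twist":[0,0,6],"jaw":0.95}])

```text
time_s: 22.3
tool_pos: [0.5348, -0.0248, 0.2687]
tool_rot: [180.0, 0.1, 148.4]
force: [-0.3, -0.5, 6.4]
grip_width: 0.0121
grasp_force: 40.0
```

```bash
python3 r.py
```

```text
t 22.6 tz 0.174 sd 0.022 F [-0.4 -0.3  6.6] pos [ 0.5348 -0.0248  0.2687] rot [1.800e+02 1.000e-01 1.485e+02] q7 45.0 w 0.0118
[-0.04 -0.14 -0.17]
```

Call:
servo_tool(plan=[{"xyz":[0,0,0],"twist":[0,0,5],"jaw":0.95},{"xyz":[0,0,0],"twist":[0,0,10],"jaw":0.95},{"xyz":[0,0,0],"twist":[0,0,15],"jaw":0.95},{"xyz":[0,0,0],"twist":[0,0,18],"jaw":0.95},{"xyz":[0,0,0],"twist":[0,0,18],"jaw":0.95}])

```text
time_s: 23.02
tool_pos: [0.5348, -0.0248, 0.2688]
tool_rot: [179.9, 0.1, 130.4]
force: [-0.5, -1.2, 5.8]
grip_width: 0.0118
grasp_force: 40.0
```

```bash
python3 r.py
```

```text
t 23.32 tz 0.247 sd 0.023 F [-0.8  0.5  6.3] pos [ 0.5348 -0.0248  0.2688] rot [1.799e+02 1.000e-01 1.305e+02] q7 28.0 w 0.0119
[-0.08 -0.14 -0.25]
```

Call:
servo_tool(plan=[{"xyz":[0,0,0],"twist":[0,0,5],"jaw":0.95},{"xyz":[0,0,0],"twist":[0,0,10],"jaw":0.95},{"xyz":[0,0,0],"twist":[0,0,16],"jaw":0.95},{"xyz":[0,0,0],"twist":[0,0,16],"jaw":0.95}])

```text
time_s: 23.65
tool_pos: [0.5348, -0.0247, 0.2688]
tool_rot: [179.9, 0.1, 114.2]
force: [-0.6, 0.9, 5.9]
grip_width: 0.0123
grasp_force: 40.0
```

```bash
python3 r.py 8
```

```text
t 24.05 tz 0.311 sd 0.025 F [-0.6 -0.2  6. ] pos [ 0.5349 -0.0247  0.2688] rot [1.799e+02 1.000e-01 1.145e+02] q7 13.0 w 0.0122
[-0.11 -0.14 -0.31]
```

Call:
servo_tool(plan=[{"xyz":[0,0,0],"twist":[0,0,0],"jaw":0.5},{"xyz":[0,0,0],"twist":[0,0,0],"jaw":0.5},{"xyz":[0,0,0],"twist":[0,0,0],"jaw":0.5},{"xyz":[0,0,-2.5],"twist":[0,0,0],"jaw":0.5},{"xyz":[0,0,-4.5],"twist":[0,0,0],"jaw":0.5},{"xyz":[-3.2,2,-4.5],"twist":[0,0,-6],"jaw":0.5},{"xyz":[-6.4,4,-4.5],"twist":[0,0,-12],"jaw":0.5},{"xyz":[-9.6,6.1,-4.5],"twist":[0,0,-17],"jaw":0.5},{"xyz":[-12,7.65,-4.5],"twist":[0,0,-17],"jaw":0.5},{"xyz":[-12,7.65,-4.5],"twist":[0,0,-17],"jaw":0.5}])

```text
time_s: 24.88
tool_pos: [0.6563, -0.1084, 0.3106]
tool_rot: [180.0, 0.0, 131.0]
force: [-1.3, -0.4, 0.4]
grip_width: 0.0434
grasp_force: 0.0
```

```bash
python3 r.py 3; python3 -c "
from cell import env
from h import *
c=env.read_camera('wrist');bars(c,300,3000)"
```

```text
t 25.03 tz -0.009 sd 0.007 F [-0.5  0.5 -0.6] pos [ 0.6537 -0.1039  0.3112] rot [-1.800e+02 -1.000e-01  1.314e+02] q7 33.0 w 0.0435
[0.16 0.04 0.01]
(351, 262) [ 0.6878 -0.0847] yaw 41.4 len 0.024
(212, 262) [ 0.6312 -0.1346] yaw 41.4 len 0.024
(284, 238) [ 0.6514 -0.0989] yaw 131.5 len 0.048
(199, 12) [ 0.5496 -0.0422] yaw 41.5 len 0.016
```

Call:
servo_tool(plan=[{"xyz":[0,0.1,2],"twist":[0,0,0],"jaw":0.5},{"xyz":[0,0.1,4.4],"twist":[0,0,0],"jaw":0.5},{"xyz":[0,0.1,4.4],"twist":[0,0,0],"jaw":0.95},{"xyz":[0,0.1,4.4],"twist":[0,0,0],"jaw":0.95},{"xyz":[0,0.1,4.4],"twist":[0,0,0],"jaw":0.95},{"xyz":[0,0.1,4.4],"twist":[0,0,0],"jaw":0.95},{"xyz":[0,0.1,4.4],"twist":[0,0,0],"jaw":0.95},{"xyz":[0,0.1,4.4],"twist":[0,0,0],"jaw":0.95},{"xyz":[0,0.1,4.4],"twist":[0,0,0],"jaw":0.95}])

```text
time_s: 25.83
tool_pos: [0.6544, -0.1023, 0.2701]
tool_rot: [-180.0, 0.1, 131.4]
force: [-3.1, -0.1, 5.4]
grip_width: 0.0118
grasp_force: 40.0
```

Call:
servo_tool(plan=[{"xyz":[0,0,0],"twist":[0,0,6],"jaw":0.95},{"xyz":[0,0,0],"twist":[0,0,12],"jaw":0.95},{"xyz":[0,0,0],"twist":[0,0,18],"jaw":0.95},{"xyz":[0,0,0],"twist":[0,0,24],"jaw":0.95},{"xyz":[0,0,0],"twist":[0,0,24],"jaw":0.95}])

```text
time_s: 26.25
tool_pos: [0.6542, -0.1023, 0.2701]
tool_rot: [-180.0, 0.1, 107.1]
force: [-3.6, -1.5, 4.8]
grip_width: 0.0115
grasp_force: 40.0
```

```bash
python3 r.py
```

```text
t 26.55 tz 0.25 sd 0.01 F [-3.1 -1.1  5.9] pos [ 0.6543 -0.1023  0.2701] rot [-1.800e+02  1.000e-01  1.074e+02] q7 10.0 w 0.0116
[-0.32 -1.08 -0.25]
```

Call:
servo_tool(plan=[{"xyz":[0,0,0],"twist":[0,0,5],"jaw":0.95},{"xyz":[0,0,0],"twist":[0,0,10],"jaw":0.95},{"xyz":[0,0,0],"twist":[0,0,16],"jaw":0.95},{"xyz":[0,0,0],"twist":[0,0,16],"jaw":0.95}])

```text
time_s: 26.88
tool_pos: [0.6541, -0.1023, 0.2701]
tool_rot: [-180.0, 0.1, 91.2]
force: [-3.9, -1.2, 6.5]
grip_width: 0.0115
grasp_force: 40.0
```

```bash
python3 r.py 8
```

```text
t 27.28 tz 0.331 sd 0.039 F [-3.3 -1.1  6.4] pos [ 0.6542 -0.1023  0.2702] rot [-1.80e+02  1.00e-01  9.14e+01] q7 -5.0 w 0.0117
[-0.38 -1.28 -0.32]
```

Call:
servo_tool(plan=[{"xyz":[0,0,0],"twist":[0,0,0],"jaw":0.5},{"xyz":[0,0,0],"twist":[0,0,0],"jaw":0.5},{"xyz":[0,0,0],"twist":[0,0,0],"jaw":0.5},{"xyz":[0,0,-2.5],"twist":[0,0,0],"jaw":0.5},{"xyz":[0,0,-4.5],"twist":[0,0,0],"jaw":0.5},{"xyz":[3.3,-0.6,-4.5],"twist":[0,0,-7],"jaw":0.5},{"xyz":[6.6,-1.2,-4.5],"twist":[0,0,-14],"jaw":0.5},{"xyz":[9.8,-1.9,-4.5],"twist":[0,0,-21],"jaw":0.5},{"xyz":[9.8,-1.9,-4.5],"twist":[0,0,-28],"jaw":0.5},{"xyz":[9.8,-1.9,-4.5],"twist":[0,0,-35],"jaw":0.5}])

```text
time_s: 28.12
tool_pos: [0.6323, -0.0004, 0.3141]
tool_rot: [179.9, -0.0, 127.1]
force: [0.6, -1.4, -1.0]
grip_width: 0.0433
grasp_force: 0.0
```

Call:
servo_tool(plan=[{"xyz":[0,0,0],"twist":[0,0,-7],"jaw":0.5},{"xyz":[0,0,0],"twist":[0,0,-13],"jaw":0.5},{"xyz":[0,0,0],"twist":[0,0,-13],"jaw":0.5},{"xyz":[0,0,0],"twist":[0,0,-13],"jaw":0.5}])

```text
time_s: 28.45
tool_pos: [0.6329, -0.0045, 0.3134]
tool_rot: [180.0, -0.0, 139.2]
force: [-1.0, -0.3, 0.1]
grip_width: 0.0433
grasp_force: 0.0
```

```bash
python3 r.py 3; python3 -c "
from cell import env
from h import *
c=env.read_camera('wrist');bars(c,300,3000)"
```

```text
t 28.6 tz 0.021 sd 0.013 F [ 0.2 -0.6 -0.3] pos [ 0.6329 -0.0045  0.3136] rot [180.   -0.  139.3] q7 32.0 w 0.0434
[-0.04  0.07 -0.02]
(350, 262) [0.6662 0.0168] yaw 49.3 len 0.024
(212, 262) [ 0.6168 -0.0405] yaw 49.3 len 0.024
(282, 238) [ 0.6308 -0.0024] yaw 139.3 len 0.05
(307, 30) [0.5605 0.0733] yaw 114.8 len 0.031
```

Call:
servo_tool(plan=[{"xyz":[0,0,2],"twist":[0,0,0],"jaw":0.5},{"xyz":[0,0,4.6],"twist":[0,0,0],"jaw":0.5},{"xyz":[0,0,4.6],"twist":[0,0,0],"jaw":0.95},{"xyz":[0,0,4.6],"twist":[0,0,0],"jaw":0.95},{"xyz":[0,0,4.6],"twist":[0,0,0],"jaw":0.95},{"xyz":[0,0,4.6],"twist":[0,0,0],"jaw":0.95},{"xyz":[0,0,4.6],"twist":[0,0,0],"jaw":0.95},{"xyz":[0,0,4.6],"twist":[0,0,0],"jaw":0.95},{"xyz":[0,0,4.6],"twist":[0,0,0],"jaw":0.95}])

```text
time_s: 29.4
tool_pos: [0.6333, -0.0045, 0.2689]
tool_rot: [180.0, 0.1, 139.4]
force: [-0.6, -0.0, 3.7]
grip_width: 0.0119
grasp_force: 40.0
```

Call:
servo_tool(plan=[{"xyz":[0,0,0],"twist":[0,0,6],"jaw":0.95},{"xyz":[0,0,0],"twist":[0,0,12],"jaw":0.95},{"xyz":[0,0,0],"twist":[0,0,18],"jaw":0.95},{"xyz":[0,0,0],"twist":[0,0,24],"jaw":0.95},{"xyz":[0,0,0],"twist":[0,0,24],"jaw":0.95}])

```text
time_s: 29.82
tool_pos: [0.6332, -0.0045, 0.269]
tool_rot: [180.0, 0.1, 115.3]
force: [-1.6, -0.3, 6.0]
grip_width: 0.0114
grasp_force: 40.0
```

```bash
python3 r.py
```

```text
t 30.12 tz 0.24 sd 0.018 F [-1.8 -1.   5.8] pos [ 0.6332 -0.0045  0.2689] rot [1.800e+02 1.000e-01 1.156e+02] q7 9.0 w 0.0115
[-0.25 -0.61 -0.25]
```

Call:
servo_tool(plan=[{"xyz":[0,0,0],"twist":[0,0,5],"jaw":0.95},{"xyz":[0,0,0],"twist":[0,0,10],"jaw":0.95},{"xyz":[0,0,0],"twist":[0,0,15],"jaw":0.95},{"xyz":[0,0,0],"twist":[0,0,15],"jaw":0.95}])

```text
time_s: 30.45
tool_pos: [0.6331, -0.0046, 0.269]
tool_rot: [180.0, 0.1, 100.4]
force: [-1.9, -0.1, 6.2]
grip_width: 0.0116
grasp_force: 40.0
```

```bash
python3 r.py 8
```

```text
Traceback (most recent call last):
  File "r.py", line 4, in <module>
    rd(env,int(sys.argv[1]) if len(sys.argv)>1 else 6);print(env.get_obs()['effort'].round(2)[[4,5,6]])
    ~~^^^^^^^^^^^^^^^^^^^^^^^^^^^^^^^^^^^^^^^^^^^^^^^^
  File "h.py", line 22, in rd
    env.read_camera("side");o=env.get_obs();W.append(o["wrist_torque"]);F.append(o["force"]);T.append(o["tool_pos"])
    ~~~~~~~~~~~~~~~^^^^^^^^
ValueError: 200 camera calls are used up
```

Camera calls are used up, so I'll read joint 7 effort after the moves instead.

```bash
cat > r.py <<'E'
from cell import env
o=env.get_obs();print(o["time_s"],o["wrist_torque"].round(3),o["effort"].round(3)[4:],o["tool_pos"].round(4),o["tool_rot"].round(1),o["qpos"][6].round())
E
python3 r.py
```

```text
30.75 [-0.235  0.355  0.288] [-0.303 -0.794 -0.325] [ 0.6331 -0.0046  0.269 ] [1.800e+02 1.000e-01 1.006e+02] -5.0
```

Call:
servo_tool(plan=[{"xyz":[0,0,0],"twist":[0,0,0],"jaw":0.5},{"xyz":[0,0,0],"twist":[0,0,0],"jaw":0.5},{"xyz":[0,0,0],"twist":[0,0,0],"jaw":0.5},{"xyz":[0,0,-2.5],"twist":[0,0,0],"jaw":0.5},{"xyz":[0,0,-4.5],"twist":[0,0,0],"jaw":0.5},{"xyz":[-2.6,-2.5,-4.5],"twist":[0,0,-7],"jaw":0.5},{"xyz":[-5.2,-5,-4.5],"twist":[0,0,-14],"jaw":0.5},{"xyz":[-7.8,-7.5,-4.5],"twist":[0,0,-21],"jaw":0.5},{"xyz":[-10.2,-9.8,-4.5],"twist":[0,0,-28],"jaw":0.5},{"xyz":[-10.2,-9.8,-4.5],"twist":[0,0,-35],"jaw":0.5}])

```text
time_s: 31.58
tool_pos: [0.5516, -0.1299, 0.3115]
tool_rot: [-179.6, 0.0, 135.2]
force: [0.3, -0.6, -0.1]
grip_width: 0.0435
grasp_force: 0.0
```

Call:
servo_tool(plan=[{"xyz":[0,0,0],"twist":[0,0,-7],"jaw":0.5},{"xyz":[0,0,0],"twist":[0,0,-14],"jaw":0.5},{"xyz":[0,0,0],"twist":[0,0,-21],"jaw":0.5},{"xyz":[0,0,0],"twist":[0,0,-28],"jaw":0.5},{"xyz":[0,0,0],"twist":[0,0,-32.5],"jaw":0.5},{"xyz":[0,0,0],"twist":[0,0,-32.5],"jaw":0.5},{"xyz":[0,0,0],"twist":[0,0,-32.5],"jaw":0.5},{"xyz":[0,0,0],"twist":[0,0,-32.5],"jaw":0.5},{"xyz":[0,0,0],"twist":[0,0,-32.5],"jaw":0.5}])

```text
time_s: 32.33
tool_pos: [0.5548, -0.1225, 0.3126]
tool_rot: [-180.0, -0.0, 167.8]
force: [0.3, 0.2, 0.3]
grip_width: 0.0437
grasp_force: 0.0
```

```bash
python3 r.py
```

```text
32.3333 [ 0.029 -0.144 -0.036] [ 0.026  0.086 -0.01 ] [ 0.5548 -0.1225  0.3126] [-180.    -0.   167.8] 75.0
```

Call:
servo_tool(plan=[{"xyz":[0,0,2],"twist":[0,0,0],"jaw":0.5},{"xyz":[0,0,4.5],"twist":[0,0,0],"jaw":0.5},{"xyz":[0,0,4.5],"twist":[0,0,0],"jaw":0.95},{"xyz":[0,0,4.5],"twist":[0,0,0],"jaw":0.95},{"xyz":[0,0,4.5],"twist":[0,0,0],"jaw":0.95},{"xyz":[0,0,4.5],"twist":[0,0,0],"jaw":0.95},{"xyz":[0,0,4.5],"twist":[0,0,0],"jaw":0.95},{"xyz":[0,0,4.5],"twist":[0,0,0],"jaw":0.95},{"xyz":[0,0,4.5],"twist":[0,0,0],"jaw":0.95}])

```text
time_s: 33.08
tool_pos: [0.5553, -0.1226, 0.2688]
tool_rot: [-180.0, 0.1, 167.9]
force: [0.9, 0.1, 3.8]
grip_width: 0.0119
grasp_force: 40.0
```

Call:
servo_tool(plan=[{"xyz":[0,0,0],"twist":[0,0,6],"jaw":0.95},{"xyz":[0,0,0],"twist":[0,0,12],"jaw":0.95},{"xyz":[0,0,0],"twist":[0,0,18],"jaw":0.95},{"xyz":[0,0,0],"twist":[0,0,22],"jaw":0.95},{"xyz":[0,0,0],"twist":[0,0,22],"jaw":0.95},{"xyz":[0,0,0],"twist":[0,0,22],"jaw":0.95},{"xyz":[0,0,0],"twist":[0,0,22],"jaw":0.95},{"xyz":[0,0,0],"twist":[0,0,22],"jaw":0.95}])

```text
time_s: 33.75
tool_pos: [0.5554, -0.1224, 0.2688]
tool_rot: [180.0, 0.1, 146.0]
force: [-1.1, 1.3, 6.2]
grip_width: 0.0118
grasp_force: 40.0
```

```bash
python3 r.py
```

```text
33.75 [ 0.103 -0.004  0.296] [-0.046 -0.13  -0.244] [ 0.5554 -0.1224  0.2688] [1.80e+02 1.00e-01 1.46e+02] 53.0
```

Call:
servo_tool(plan=[{"xyz":[0,0,0],"twist":[0,0,5],"jaw":0.95},{"xyz":[0,0,0],"twist":[0,0,10],"jaw":0.95},{"xyz":[0,0,0],"twist":[0,0,16],"jaw":0.95},{"xyz":[0,0,0],"twist":[0,0,16],"jaw":0.95},{"xyz":[0,0,0],"twist":[0,0,16],"jaw":0.95},{"xyz":[0,0,0],"twist":[0,0,16],"jaw":0.95},{"xyz":[0,0,0],"twist":[0,0,16],"jaw":0.95}])

```text
time_s: 34.33
tool_pos: [0.5555, -0.1223, 0.2689]
tool_rot: [179.9, 0.1, 130.0]
force: [-0.5, 0.6, 6.6]
grip_width: 0.0118
grasp_force: 40.0
```

```bash
python3 r.py
```

```text
34.3333 [ 0.091 -0.022  0.294] [-0.048 -0.08  -0.307] [ 0.5555 -0.1223  0.2689] [1.799e+02 1.000e-01 1.300e+02] 38.0
```

Call:
servo_tool(plan=[{"xyz":[0,0,0],"twist":[0,0,3],"jaw":0.95},{"xyz":[0,0,0],"twist":[0,0,3],"jaw":0.95},{"xyz":[0,0,0],"twist":[0,0,3],"jaw":0.95},{"xyz":[0,0,0],"twist":[0,0,3],"jaw":0.95},{"xyz":[0,0,0],"twist":[0,0,3],"jaw":0.95}])

```text
time_s: 34.75
tool_pos: [0.5555, -0.1223, 0.2689]
tool_rot: [179.9, 0.1, 127.1]
force: [-0.8, 0.3, 5.7]
grip_width: 0.0123
grasp_force: 40.0
```

```bash
python3 r.py
```

```text
34.75 [ 0.108 -0.106  0.285] [-0.057 -0.067 -0.335] [ 0.5555 -0.1223  0.2689] [1.799e+02 1.000e-01 1.271e+02] 35.0
```

Call:
servo_tool(plan=[{"xyz":[0,0,0],"twist":[0,0,0],"jaw":0.5},{"xyz":[0,0,0],"twist":[0,0,0],"jaw":0.5},{"xyz":[0,0,0],"twist":[0,0,0],"jaw":0.5},{"xyz":[0,0,-2.5],"twist":[0,0,0],"jaw":0.5},{"xyz":[0,0,-4.5],"twist":[0,0,0],"jaw":0.5},{"xyz":[3,1.4,-4.5],"twist":[0,0,0],"jaw":0.5},{"xyz":[6,2.8,-4.5],"twist":[0,0,0],"jaw":0.5},{"xyz":[9,4.2,-4.5],"twist":[0,0,0],"jaw":0.5},{"xyz":[9,4.2,-4.5],"twist":[0,0,0],"jaw":0.5},{"xyz":[9,4.2,-4.5],"twist":[0,0,0],"jaw":0.5}])

```text
time_s: 35.58
tool_pos: [0.5338, -0.023, 0.3125]
tool_rot: [-180.0, -0.0, 127.2]
force: [-0.3, -0.5, -0.2]
grip_width: 0.0437
grasp_force: 0.0
```

Call:
servo_tool(plan=[{"xyz":[0,0,0],"twist":[0,0,0],"jaw":0.5},{"xyz":[0,0,0],"twist":[0,0,0],"jaw":0.5},{"xyz":[0,0,0],"twist":[0,0,0],"jaw":0.5}])

```text
time_s: 35.83
tool_pos: [0.5346, -0.0268, 0.3124]
tool_rot: [-180.0, -0.0, 126.7]
force: [0.7, -0.1, 0.9]
grip_width: 0.0439
grasp_force: 0.0
```

```bash
python3 r.py
```

```text
35.8333 [ 0.017 -0.181 -0.026] [-0.05   0.075  0.004] [ 0.5346 -0.0268  0.3124] [-180.    -0.   126.7] 28.0
```

Call:
servo_tool(plan=[{"xyz":[0.1,0.1,2],"twist":[0,0,0],"jaw":0.5},{"xyz":[0.1,0.1,4.4],"twist":[0,0,0],"jaw":0.5},{"xyz":[0.1,0.1,4.4],"twist":[0,0,0],"jaw":0.95},{"xyz":[0.1,0.1,4.4],"twist":[0,0,0],"jaw":0.95},{"xyz":[0.1,0.1,4.4],"twist":[0,0,0],"jaw":0.95},{"xyz":[0.1,0.1,4.4],"twist":[0,0,0],"jaw":0.95},{"xyz":[0.1,0.1,4.4],"twist":[0,0,0],"jaw":0.95},{"xyz":[0.1,0.1,4.4],"twist":[0,0,0],"jaw":0.95},{"xyz":[0.1,0.1,4.4],"twist":[0,0,0],"jaw":0.95}])

```text
time_s: 36.58
tool_pos: [0.5348, -0.0241, 0.2697]
tool_rot: [-180.0, 0.1, 126.9]
force: [-2.9, -2.2, 5.7]
grip_width: 0.0116
grasp_force: 40.0
```

Call:
servo_tool(plan=[{"xyz":[0,0,0],"twist":[0,0,6],"jaw":0.95},{"xyz":[0,0,0],"twist":[0,0,13],"jaw":0.95},{"xyz":[0,0,0],"twist":[0,0,13],"jaw":0.95},{"xyz":[0,0,0],"twist":[0,0,13],"jaw":0.95},{"xyz":[0,0,0],"twist":[0,0,13],"jaw":0.95},{"xyz":[0,0,0],"twist":[0,0,13],"jaw":0.95}])

```text
time_s: 37.08
tool_pos: [0.5349, -0.0241, 0.2697]
tool_rot: [180.0, 0.1, 114.1]
force: [-2.4, -1.1, 6.6]
grip_width: 0.0119
grasp_force: 40.0
```

```bash
python3 r.py
```

```text
37.0833 [-0.246  0.38   0.325] [-0.427 -0.818 -0.31 ] [ 0.5349 -0.0241  0.2697] [1.800e+02 1.000e-01 1.141e+02] 14.0
```

D still holds its moment, so it's unchanged. I'll let go, lift clear and hand in.

Call:
servo_tool(plan=[{"xyz":[0,0,0],"twist":[0,0,0],"jaw":0.5},{"xyz":[0,0,0],"twist":[0,0,0],"jaw":0.5},{"xyz":[0,0,0],"twist":[0,0,0],"jaw":0.5},{"xyz":[0,0,-2.5],"twist":[0,0,0],"jaw":0.5},{"xyz":[0,0,-5],"twist":[0,0,0],"jaw":0.5},{"xyz":[0,0,-8],"twist":[0,0,0],"jaw":0.5},{"xyz":[0,0,-10],"twist":[0,0,0],"jaw":0.5},{"xyz":[0,0,-10],"twist":[0,0,0],"jaw":0.5},{"xyz":[0,0,-10],"twist":[0,0,0],"jaw":0.5}])

```text
time_s: 37.83
tool_pos: [0.535, -0.0236, 0.3696]
tool_rot: [179.9, 0.1, 113.9]
force: [0.0, -0.9, -0.6]
grip_width: 0.0434
grasp_force: 0.0
```

```bash
python3 -c "
from cell import env
print(env.get_obs()['tool_pos'],env.sign_off())"
```

```text
the job is handed in; nothing more can be done
[ 0.534997   -0.02363652  0.36959054] None
```

I tightened all four wing knobs crosswise, first to snug (about 0.19 N m) and then to firm (about 0.33–0.35 N m, judged from joint 7 effort), let go of them, and handed the job in at about 38 s; no verdict came back.

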